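# Hang a bottle caddy in the notch of an equipment rail

### The job

Lift the blue bottle caddy, which has a black grip tab on top, and hang it by its steel claw on the rail of the stand, bottle to the front, with the claw fully down in the notch of the rail's top edge. Exactly where the notch lies must be felt out, so press on the rail only lightly. Once the claw sits in the notch, let go gradually so that the front-heavy caddy leans back without a sudden swing; keep it upright throughout and leave the other things where they are.

Things in the scene. Friction and masses are not known exactly. Their poses are not given: they have to be found in the camera images.
- caddy_grip (a point): Middle of the black ribbed grip tab on top of the loose blue bottle caddy: 12 mm thick (x), 26 mm wide (y), 46 mm high (22 mm above this point, 24 mm below it to the claw's top). Caddy axes: z up, +x to the claw (back), -x to the white bottle held fast in it (front). Stands on the table at first, this point 174 mm above its underside.
- caddy_claw (a point): Centre of the underside of the claw's bridge, the surface that will rest on the rail: 11 mm behind (+x) and 34 mm below caddy_grip. The claw is a channel open downward, 16 mm wide inside (x, from back plate to lip), 32 mm wide over its outside in y; its lip hangs 18 mm below the bridge.
- caddy: The whole caddy with its bottle: about 76 mm wide (y), floor from x = -74 to 0 mm, back plate 6 mm thick and 60 mm wide at x = 0 and 150 mm high, 196 mm high with the tab; roughly 0.3 kg, its centre of mass some 30 mm in front of (-x) the tab. Origin on its underside, below the tab.
- stand: Fixed grey stand holding a level steel rail along its y. Origin on the table under the rail's middle; +x to the back, -x the side where the caddy hangs, z up. Posts 10 mm thick (x) at y = +-98 mm carry the rail; clamps behind the rail begin 87 mm to each side of y = 0. Base plate 10 mm high, 230 mm long, reaching 45 mm to the front.
- amber_bottle: Loose brown bottle with red cap, 33 mm wide, 63 mm high, a bystander; origin at its underside.
- pink_dish: Loose covered dish with a pink filling, 63 mm wide, 16 mm high, a bystander; origin at its underside.
- tape_roll: Loose roll of beige tape lying flat, 100 mm wide, 25 mm high, a bystander; origin at its underside.
- rail_top (a point): Mid-length, top edge of the rail, 193 mm above the stand's origin (stand axes). Rail 10 mm thick (x from -5 to +5 mm), over 90 mm long to each side. Its top edge has one notch, 38 mm long (y), 8 mm deep (floor at 185 mm), whose place is NOT measured: its centre is anywhere within 40 mm to either side of this point. The rail holds still under loads below 100 N.
- back_rest (a point): Middle of the front face of the grey back rest bar below the rail: face at stand x = +1 mm (6 mm behind the rail's front face), 65 to 91 mm high, between the posts. Hung and let go, the front-heavy caddy swings its lower end back until its back plate leans on this bar, some 4 to 7 degrees from upright.

How it is judged:
On the way, in this order (a step that is already met when the one before it is completed fails the run):
1. the caddy is lifted clear of the table, in the fingers (height (world z) of caddy above 0.04 m and contact force between the fingers and caddy above 1 N), for 0.2 s.
2. the claw sits on the floor of the notch while the fingers still hold the tab (z of caddy_claw in the frame of stand between 0.18 and 0.188 m and x of caddy_claw in the frame of stand between -0.012 and 0.012 m and y of caddy_claw in the frame of stand between -0.05 and 0.05 m and contact force between caddy and stand above 0.5 N and contact force between the fingers and caddy above 1 N), for 0.1 s.
At the end, for the whole second after the job is handed in: The caddy hangs at rest by its claw, bottle to the front, carried by the stand alone: the claw's bridge is on the notch floor (185 mm above the stand's foot, -5/+3 mm), within 12 mm of the rail's plane, turned less than 0.25 rad from it and tilted less than 0.2 rad (z of caddy_claw in the frame of stand between 0.18 and 0.188 m and x of caddy_claw in the frame of stand between -0.012 and 0.012 m and y of caddy_claw in the frame of stand between -0.05 and 0.05 m and angle between the x axis of caddy and the x axis of stand, either way round below 0.25 rad and angle between caddy's own z axis and vertical below 0.2 rad and contact force between caddy and stand above 1 N and linear speed of caddy below 0.02 m/s and angular speed of caddy below 0.2 rad/s and x of caddy_grip in the frame of stand below 0 m); the robot touches nothing.
It fails at once if the caddy is pressed against the stand with more than 30 N (contact force between caddy and stand above 30 N).
It fails at once if the caddy swings or drops in the notch faster than 1.5 rad/s as it is let go (z of caddy_claw in the frame of stand below 0.1875 m and horizontal distance between caddy_claw and stand below 0.07 m and angular speed of caddy above 1.5 rad/s).
It fails at once if the caddy is tipped more than 0.5 rad (angle between caddy's own z axis and vertical above 0.5 rad).
It fails at once if a bystander is moved more than 20 mm (distance of any of amber_bottle, pink_dish, tape_roll from where it was at the start of the episode above 0.02 m).
It also fails if it takes over 72 s, if anything falls off the work surface, if the arm or the gripper's body presses on something with over 40 N, if the wrist force passes 120 N, or if a joint passes its speed limit or range.

### The arm

A 7-joint arm with a two-finger parallel gripper is mounted at the origin on a cart in front of the work surface, level with it; the furniture and walls round the work are solid. World frame = base frame: x ahead of the robot, y to its left, z up, the work surface at z = 0. Lengths are in m, angles in rad, forces in N, time in s.
With the tool pointing down it reaches from about 0.425 to 0.825 m from the base axis. Payload 3.6 kg.
Tool frame: the origin (TCP) lies between the finger pads; the fingertips stand 19 mm ahead of it and the grasp point (between the pads) is the TCP; z points along the fingers, y is the line along which they close (so a half turn about z gives the same grasp; the last joint's range is limited). The gripper opens to 85 mm and grips with 20 to 120 N. Pads are 22 mm wide; open, the fingers measure 114 mm over their backs; the gripper's body (76 mm by 85 mm) begins 54 mm behind the grasp point. The pads swing forward as they close: fully open they stand 13 mm farther back than shut.
Start: joints at [1.244, 0.615, -0.013, 1.423, 0.008, 1.103, -0.04], TCP at [0.193, -0.621, 0.25] pointing down, gripper open.
Joint ranges: [-3.12, 3.12], [-0.3, 2.06], [-1.34, 1.32], [0.26, 2.42], [-1.36, 4.5], [0.01, 1.98], [-2.84, 2.84]. Speed limits (rad/s): [2.79, 2.79, 3.14, 3.14, 3.14, 3.14, 3.14].

### API

Orientations are given as a unit quaternion [w, x, y, z].
In Python, from rig import arm gives the robot as it stands. The module is installed in compiled form; this text tells all that it offers.
- The arm moves only by the tool move_arm, never from a script. Its argument "series" is a list of rows, each a list of 3 entries, a list of its own where there are three numbers: the turn, a rotation vector about the tool's x, y, z in rad, then the shift along the tool's x, y, z in cm, then the finger opening in cm, from 0 to 8.54. A call has exactly 8 rows; each row shifts and turns the commanded pose from where the row before left it, along the tool's axes as they then stand; what a row does not reach is not made up. A row lasts 1/12 s, in which the tool goes at most 41.7 mm and 7.16 degrees, less where a joint would pass 70% of its speed; a pose out of reach is approached as far as the arm can. A call is refused whole if a number of a shift passes 4.17 or a number of a turn 0.125, either way. A call with a gripper value outside its range is refused whole. The fingers move at their own pace and stop on an object; "force" is the grip in N (left out, the last holds). Time passes only in rows, so rows that do not move let the fingers close, or fill a call up. It gives the time, the measured TCP pose, the force, the opening and the grip force at its end, in the units of the state.
- arm.observe(): the state, without advancing time (a new reading comes with each control period).
- arm.grab_frame(name): name is "side" or "top" or "wrist"; returns the picture (420x560x3 uint8, red, green, blue); there is no depth.
- arm.camera_model(name): a dict with "fovy" (degrees; the focal length in pixels is half the picture's height over the tangent of half this angle, whatever the lens; pixels are square), "cx", "cy" (the principal point, pixels), "R" (3x3) and "t" (3): a world point X has camera coordinates R X + t; the wrist camera has in their place "mount" (4x4, takes a point from camera to tool coordinates, whose origin is the TCP and whose axes are the flange's). Camera axes: x right, y down, z forward; pixel columns grow to the right and rows downward; lengths in m; the calibration is good to about 2 mm. A picture is of the moment at which its call begins: read the wrist's pose just before it. camera_model takes no time and is no camera call.
- arm.job_done(): hands the job in; it is judged then, once.
The state is a dict: "t": time; "joints": joint angles; "qd": joint speeds; "joint_efforts": joint torques, N m; "ee_pos": TCP position; "ee_rot": TCP orientation; "contact_force": force on the tool from outside, world axes, zero at the start; "torque": the same for the moment, N m; "grip_width": finger opening in m; "gripper_force": force on a finger pad.
Only numpy, scipy, OpenCV 4.12 (cv2) and the standard library are available. Lean on these libraries where they do the work, as an engineer would, in place of code of your own. Each camera call takes 0.05 s, during which the arm holds its last target. There are 200 camera calls.

## Working session

There is one attempt and no reset: what is moved stays moved. The work goes in short steps, Python scripts to look and compute and a tool call to move; the robot and the scene stay as the last step left them, time stands still between calls to the robot, and variables do not carry over. Pictures are saved under pics/ and viewed, at most 10 in all, crops included, and the job is handed in when it is done.

Besides the shell and the picture viewer there is one more tool, called after "Emit:" as name([rows], argument=value, ...), one row to a line, values as JSON. move_arm: Moves the arm, as the interface text tells. Its arguments: {"type":"object","properties":{"series":{"type":"array","items":{"type":"array"}},"force":{"type":"number"}},"required":["series"]}

```bash
mkdir -p pics
python3 - <<'E'
from rig import arm
import cv2,numpy as np
s=arm.observe();print(s)
for n in("side","top"):
    f=arm.grab_frame(n);cv2.imwrite(f"pics/{n}0.png",f[:,:,::-1]);print(n,arm.camera_model(n))
f=arm.grab_frame("wrist");cv2.imwrite("pics/wrist0.png",f[:,:,::-1]);print(arm.camera_model("wrist"))
E
```

```text
{'t': 0.0, 'joints': array([ 1.24349813,  0.61593786, -0.01264995,  1.42492111,  0.00811199,
        1.10336121, -0.04039224]), 'qd': array([ 7.09317977e-04,  2.20678447e-04,  4.59315215e-04,  6.80181972e-04,
        2.61636189e-05, -1.34098589e-03, -4.08430955e-04]), 'joint_efforts': array([ 1.48384338e-04, -4.69213593e+01,  2.59124553e-01, -1.71033651e+01,
        9.92362853e-03,  9.51664435e-03, -2.57416957e-06]), 'ee_pos': array([ 0.19239573, -0.62012514,  0.24911851]), 'ee_rot': array([-1.27190863e-03,  9.88702498e-01,  1.49885655e-01, -2.07168688e-04]), 'contact_force': array([ 0.24496487,  0.71639624, -0.55533653]), 'torque': array([-0.00867237, -0.00802746, -0.05855316]), 'gripper_force': 0.0, 'grip_width': 0.08560131506606605}
side {'fovy': 55.38091911990012, 'cx': 282.6209897243836, 'cy': 207.91976058868642, 'R': array([[ 0.93430652, -0.35580316,  0.02180439],
       [-0.168221  , -0.49400836, -0.85302839],
       [ 0.31428175,  0.79332204, -0.5214088 ]]), 't': array([-0.46861207,  0.30904941,  0.78652295])}
top {'fovy': 54.35903461355126, 'cx': 276.18734787776253, 'cy': 212.59333312971378, 'R': array([[ 4.56940696e-03, -9.99989429e-01, -5.11686968e-04],
       [-9.91588928e-01, -4.46483375e-03, -1.29350161e-01],
       [ 1.29346509e-01,  1.09843666e-03, -9.91598847e-01]]), 't': array([0.1658865 , 0.5480177 , 1.18186741])}
{'fovy': 65.19534937279894, 'cx': 276.05700785311984, 'cy': 213.21473188169338, 'mount': array([[ 4.48794992e-04, -9.56106886e-01, -2.93017782e-01,
         7.55071468e-02],
       [ 9.99999840e-01,  3.28382590e-04,  4.60129293e-04,
        -2.18789025e-04],
       [-3.43710848e-04, -2.93017941e-01,  9.56106881e-01,
        -1.23283475e-01],
       [ 0.00000000e+00,  0.00000000e+00,  0.00000000e+00,
         1.00000000e+00]])}
```

View pics/side0.png

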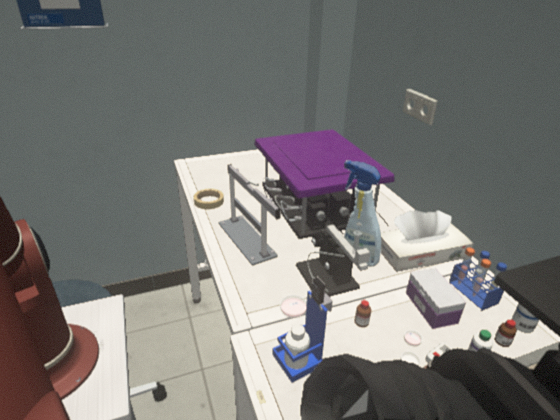

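View pics/top0.png

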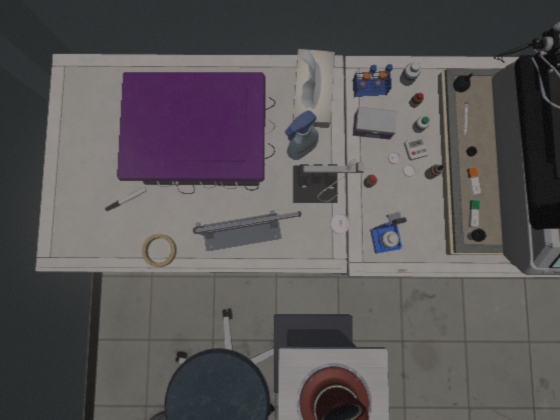

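Run:
```python
import cv2,numpy as np
t=cv2.imread("pics/top0.png");s=cv2.imread("pics/side0.png")
up=lambda a,k:cv2.resize(a,None,fx=k,fy=k,interpolation=cv2.INTER_CUBIC)
a=up(t[195:275,180:312],6);cv2.imwrite("pics/c1.png",np.vstack([a[:,:],]))
b=np.vstack([up(t[200:260,350:420],5)]) # 350x300
c=up(s[265:385,265:335],5) #350x600
d=up(s[155:275,210:290],5)[:, :400]
b=cv2.copyMakeBorder(b,0,300,0,0,cv2.BORDER_CONSTANT)
cv2.imwrite("pics/c2.png",np.hstack([c,d])); 
cv2.imwrite("pics/c1.png",np.vstack([up(t[195:258,185:318],6)[:, :798],cv2.copyMakeBorder(up(t[203:258,360:420],4),0,2,0,558,cv2.BORDER_CONSTANT)]))
```

```text
(no output)
```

View pics/c1.png

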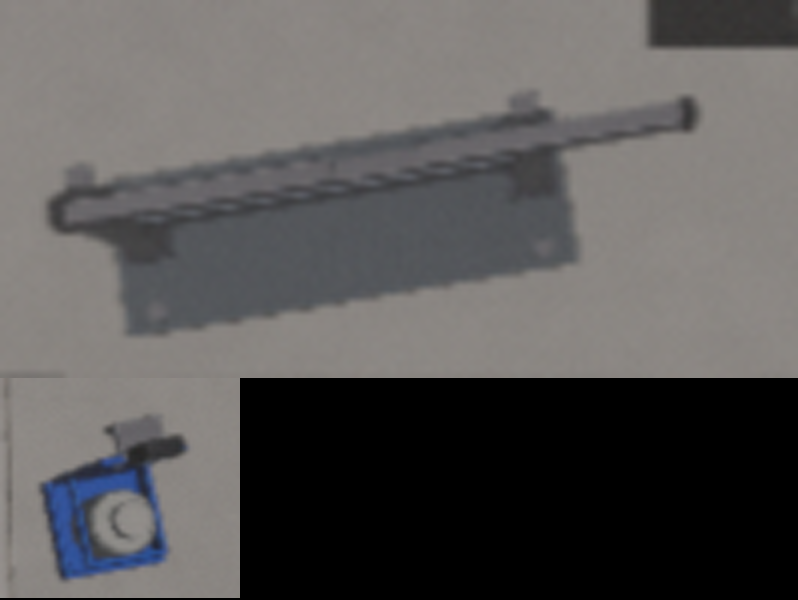

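View pics/c2.png

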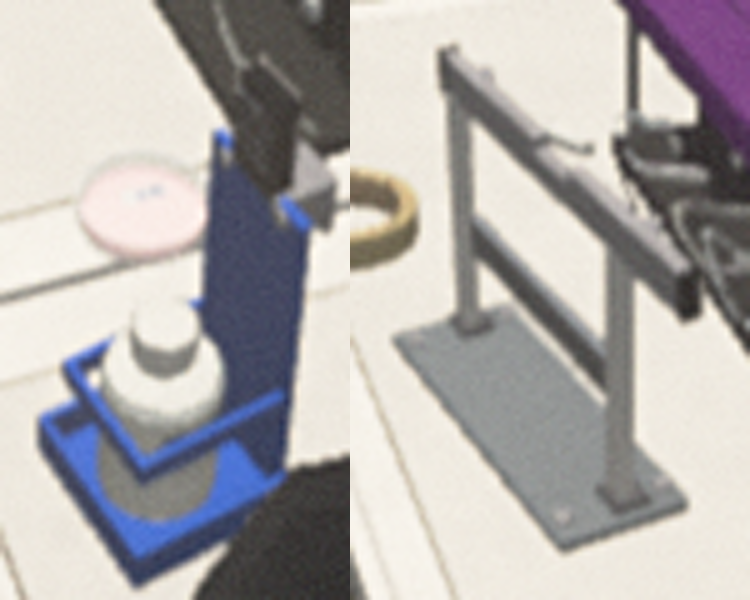

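```bash
cat > h.py <<'E'
import numpy as np
from rig import arm
from scipy.spatial.transform import Rotation as Ro
def cam(n):
    m=arm.camera_model(n);f=210/np.tan(np.radians(m['fovy']/2))
    if n=='wrist':
        s=arm.observe();q=s['ee_rot'];T=np.eye(4);T[:3,:3]=Ro.from_quat([*q[1:],q[0]]).as_matrix();T[:3,3]=s['ee_pos']
        T=np.linalg.inv(T@m['mount']);R,t=T[:3,:3],T[:3,3]
    else:R,t=m['R'],m['t']
    return f,m['cx'],m['cy'],R,t
def ray(c,p):
    f,cx,cy,R,t=c;d=R.T@np.array([(p[0]-cx)/f,(p[1]-cy)/f,1]);return -R.T@t,d/np.linalg.norm(d)
def atz(c,p,z):
    o,d=ray(c,p);return o+d*(z-o[2])/d[2]
def tri(*cp):
    A=0;b=0
    for c,p in cp:
        o,d=ray(c,p);P=np.eye(3)-np.outer(d,d);A=A+P;b=b+P@o
    return np.linalg.solve(A,b)
def proj(c,X):
    f,cx,cy,R,t=c;v=R@np.asarray(X)+t;return np.array([f*v[0]/v[2]+cx,f*v[1]/v[2]+cy])
E
python3 - <<'E'
from h import *
np.set_printoptions(precision=4,suppress=True)
T,S=cam('top'),cam('side')
t=lambda x,y:(185+x/6,195+y/6); k=lambda x,y:(360+x/4,203+(y-378)/4)
r=lambda x,y:(210+(x-350)/5,155+y/5); l=lambda x,y:(265+x/5,265+y/5)
print('cams',[(-c[3].T@c[4]) for c in(T,S)],'base px',proj(T,[0,0,0]))
for n,c,a,b in(('top',T,t(127,335),t(578,262)),('side',S,r(395,339),r(563,546))):
    A,B=atz(c,a,.01),atz(c,b,.01);u=A-B;L=np.hypot(*u[:2]);y=u/L;x=np.array([y[1],-y[0],0])
    print(n,A,B,L,'yaw',np.arctan2(x[1],x[0]),'org',(A+B)/2+.045*x)
print('side near back',atz(S,r(687,503),.01))
print('railends top',atz(T,t(66,200),.193),atz(T,t(688,108),.193))
for p in [(65,578),(166,555),(45,483)]:print('tray',atz(T,k(*p),.03))
print('tab top',[atz(T,k(*p),.196) for p in[(130,455),(187,443),(158,450)]])
print('side tabtop',[atz(S,l(*p),.196) for p in[(250,55),(300,95)]])
print('tri tab',tri((T,k(155,452)),(S,l(270,120))))
print('claw top',[atz(T,k(*p),.152) for p in[(110,428),(160,415),(163,440)]])
print('amber',atz(T,(372,181),.06),'dish',atz(T,(340,224),.016))
E
```

```text
cams [array([0.3898, 0.167 , 1.2429]), array([ 0.2426, -0.638 ,  0.6839])] base px [333.591  402.2303]
top [0.4338 0.3782 0.01  ] [0.4714 0.1525 0.01  ] 0.22878117897600284 yaw 0.16499103901246384 org [0.497  0.2727 0.01  ]
side [0.4357 0.3688 0.01  ] [0.4738 0.1486 0.01  ] 0.22346258272061395 yaw 0.17101732087091298 org [0.4991 0.2664 0.01  ]
side near back [0.5476 0.1611 0.01  ]
railends top [0.4849 0.3746 0.193 ] [0.5259 0.1074 0.193 ]
tray [ 0.429  -0.1276  0.03  ]
tray [ 0.4463 -0.2027  0.03  ]
tray [ 0.4993 -0.1146  0.03  ]
tab top [array([ 0.5026, -0.1312,  0.196 ]), array([ 0.5106, -0.1682,  0.196 ]), array([ 0.5059, -0.1493,  0.196 ])]
side tabtop [array([ 0.5078, -0.1386,  0.196 ]), array([ 0.5157, -0.1641,  0.196 ])]
tri tab [ 0.5083 -0.1537  0.1769]
claw top [array([ 0.5256, -0.1309,  0.152 ]), array([ 0.5345, -0.1648,  0.152 ]), array([ 0.5176, -0.1662,  0.152 ])]
amber [ 0.6392 -0.1135  0.06  ] dish [ 0.516  -0.0241  0.016 ]
```

Run:
```python
import cv2,numpy as np
t=cv2.imread("pics/top0.png");w=cv2.imread("pics/wrist0.png");s=cv2.imread("pics/side0.png")
a=cv2.resize(t[30:300,440:560],(240,540));b=cv2.resize(w,(560,420));c=s[300:420,280:560]
c=cv2.copyMakeBorder(c,0,0,0,280,cv2.BORDER_CONSTANT)
cv2.imwrite("pics/c3.png",np.hstack([a,np.vstack([b,c])]))
```

```text
(no output)
```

View pics/c3.png

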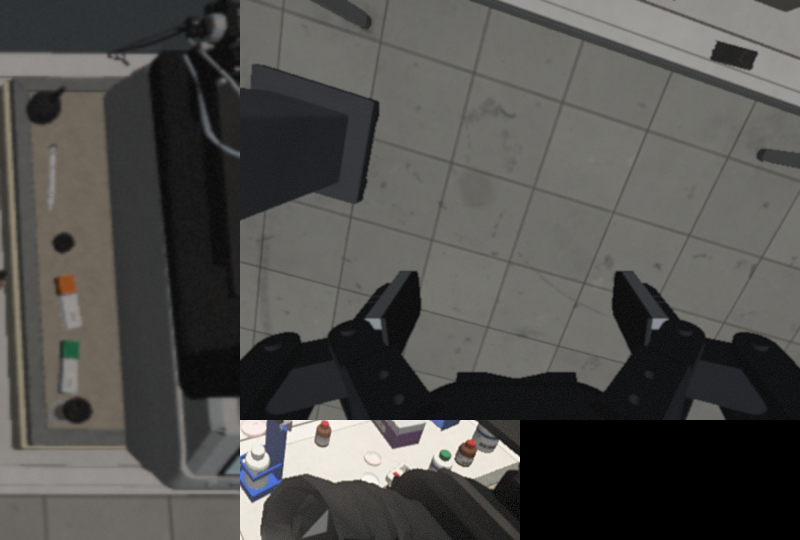

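Emit:
move_arm([
  [[0, 0, 0], [0.6, -1.2, -2], 8.5],
  [[0, 0, 0], [1.1, -2.4, -2], 8.5],
  [[0, 0, 0], [1.2, -2.5, -2], 8.5],
  [[0, 0, 0], [1.2, -2.5, -1.5], 8.5],
  [[0, 0, 0], [1.2, -2.5, -1], 8.5],
  [[0, 0, 0], [1.2, -2.5, -1], 8.5],
  [[0, 0, 0], [1.2, -2.5, -1], 8.5],
  [[0, 0, 0], [1, -2.2, -0.5], 8.5],
])

```text
t: 0.82
ee_pos: [0.222, -0.4185, 0.3613]
ee_rot: [0.0, 0.989, 0.15, 0.0]
contact_force: [0.6, 0.1, -0.4]
grip_width: 0.0851
gripper_force: 0.0
```

```bash
cat >> h.py <<'E'
def yawR(a): # tool down, tool y at world angle a
    c,s=np.cos(a),np.sin(a);return np.array([[-s,c,0],[c,s,0],[0,0,-1]]).T
def plan(p,a,n,start=None):
    "equal rows from the present pose to TCP p with tool y at angle a"
    s=arm.observe();q=s['ee_rot'];R0=Ro.from_quat([*q[1:],q[0]]);p0=s['ee_pos']
    w=(R0.inv()*Ro.from_matrix(yawR(a))).as_rotvec();R=R0.as_matrix();d=(np.array(p)-p0)/n
    for i in range(n):
        print(np.round(w/n,3).tolist(),np.round(R.T@d*100,2).tolist());R=R@Ro.from_rotvec(w/n).as_matrix()
def pose():
    s=arm.observe();q=s['ee_rot'];R=Ro.from_quat([*q[1:],q[0]]).as_matrix();return s['ee_pos'],R
E
python3 -c "
from h import *
plan([.50,-.152,.34],.23,16)"
```

```text
[0.0, 0.0, -0.094] [2.15, -1.07, 0.13]
[0.0, 0.0, -0.094] [2.25, -0.87, 0.13]
[0.0, 0.0, -0.094] [2.32, -0.65, 0.13]
[0.0, 0.0, -0.094] [2.37, -0.43, 0.13]
[0.0, 0.0, -0.094] [2.4, -0.21, 0.13]
[0.0, 0.0, -0.094] [2.41, 0.01, 0.13]
[0.0, 0.0, -0.094] [2.39, 0.24, 0.13]
[0.0, 0.0, -0.094] [2.36, 0.46, 0.13]
[0.0, 0.0, -0.094] [2.31, 0.68, 0.13]
[0.0, 0.0, -0.094] [2.23, 0.89, 0.13]
[0.0, 0.0, -0.094] [2.14, 1.1, 0.13]
[0.0, 0.0, -0.094] [2.03, 1.29, 0.13]
[0.0, 0.0, -0.094] [1.9, 1.48, 0.13]
[0.0, 0.0, -0.094] [1.75, 1.65, 0.13]
[0.0, 0.0, -0.094] [1.59, 1.81, 0.13]
[0.0, 0.0, -0.094] [1.41, 1.95, 0.13]
```

Emit:
move_arm([
  [[0, 0, -0.094], [2.1, -1.1, 0.1], 8.5],
  [[0, 0, -0.094], [2.2, -0.9, 0.1], 8.5],
  [[0, 0, -0.094], [2.3, -0.6, 0.1], 8.5],
  [[0, 0, -0.094], [2.4, -0.4, 0.1], 8.5],
  [[0, 0, -0.094], [2.4, -0.2, 0.1], 8.5],
  [[0, 0, -0.094], [2.4, 0, 0.1], 8.5],
  [[0, 0, -0.094], [2.4, 0.2, 0.1], 8.5],
  [[0, 0, -0.094], [2.4, 0.5, 0.1], 8.5],
])

```text
t: 1.48
ee_pos: [0.3604, -0.286, 0.3521]
ee_rot: [-0.0, 0.864, 0.504, -0.0]
contact_force: [-0.4, 0.4, 0.4]
grip_width: 0.0848
gripper_force: 0.0
```

Emit:
move_arm([
  [[0, 0, -0.094], [2.3, 0.7, 0.1], 8.5],
  [[0, 0, -0.094], [2.2, 0.9, 0.1], 8.5],
  [[0, 0, -0.094], [2.1, 1.1, 0.1], 8.5],
  [[0, 0, -0.094], [2.0, 1.3, 0.1], 8.5],
  [[0, 0, -0.094], [1.9, 1.5, 0.1], 8.5],
  [[0, 0, -0.094], [1.7, 1.6, 0.1], 8.5],
  [[0, 0, -0.094], [1.6, 1.8, 0.1], 8.5],
  [[0, 0, -0.094], [1.4, 1.9, 0.1], 8.5],
])

```text
t: 2.15
ee_pos: [0.4982, -0.1544, 0.344]
ee_rot: [-0.0, 0.618, 0.786, -0.0]
contact_force: [0.2, 0.3, 0.7]
grip_width: 0.0849
gripper_force: 0.0
```

Run:
```python
from h import *
import cv2
arm.grab_frame('wrist')
c=cam('wrist');f=arm.grab_frame('wrist')
print(pose(),[np.round(v,4).tolist() if hasattr(v,'shape') else v for v in c],arm.observe()['joints'])
cv2.imwrite('pics/w1.png',f[:,:,::-1])
cv2.imwrite('pics/w1b.png',cv2.resize(f[:,:,::-1],(784,588),interpolation=cv2.INTER_CUBIC))
```

```text
(array([ 0.49980102, -0.15096959,  0.34388019]), array([[-0.24030407,  0.97069709,  0.00105575],
       [ 0.97069172,  0.24029865,  0.0037613 ],
       [ 0.00339739,  0.00192866, -0.99999237]])) [328.3972, 276.05700785311984, 213.21473188169338, [[0.969, 0.2472, 0.0045], [0.2353, -0.9278, 0.2894], [0.0757, -0.2794, -0.9572]], [-0.4513, -0.3204, 0.3894]] [ 0.60720661  0.36676494 -0.50798372  1.62940932  0.18456165  1.19368456
  0.30207219]
```

View pics/w1b.png

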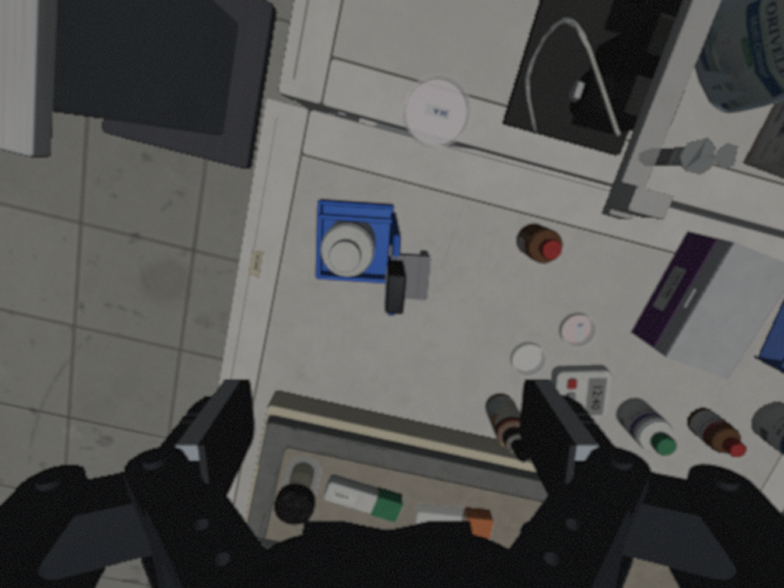

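Run:
```python
import cv2
f=cv2.imread('pics/w1.png');cv2.imwrite('pics/w1c.png',cv2.resize(f[138:230,220:315],(760,736)[0:2] if 0 else (620,600),interpolation=cv2.INTER_CUBIC))
```

```text
(no output)
```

View pics/w1c.png

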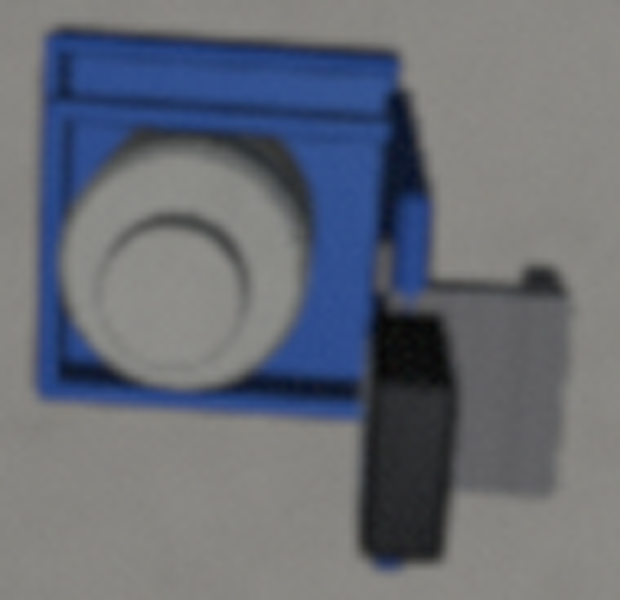

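Run:
```python
from h import *
np.set_printoptions(precision=4,suppress=True)
c=cam('wrist');k=620/95;k2=600/92
P=lambda x,y,z:atz(c,(220+x/k-.4,138+y/k2-.4),z)
ang=lambda v:np.arctan2(v[1],v[0])
t=[P(375,382,.196),P(453,388,.196),P(440,560,.196),P(365,552,.196)];t=np.array(t)
print(t,t.mean(0),'w',np.linalg.norm(t[1]-t[0]),np.linalg.norm(t[2]-t[1]),'yaw',ang(t[0]-t[3])-np.pi/2,ang(t[1]-t[2])-np.pi/2,ang(t[1]-t[0]))
a,b=P(565,298,.150),P(550,492,.150);print('claw',a,b,np.linalg.norm(a-b),ang(a-b)-np.pi/2)
a,b=P(50,35,.03),P(40,395,.03);print('tray',a,b,np.linalg.norm(a-b),ang(a-b)-np.pi/2)
a,b=P(50,33,.03),P(398,55,.03);print('tray side',a,b,np.linalg.norm(a-b),ang(b-a))
a,b=P(50,402,.03),P(360,416,.03);print('tray side',a,b,np.linalg.norm(a-b),ang(b-a))
T=cam('top')
```

```text
[[ 0.4999 -0.1433  0.196 ]
 [ 0.5099 -0.1416  0.196 ]
 [ 0.5142 -0.1649  0.196 ]
 [ 0.5042 -0.1663  0.196 ]] [ 0.5071 -0.154   0.196 ] w 0.01020474640681806 0.023723719353256283 yaw 0.18692905320462638 0.1812901349786149 0.16358367012896322
claw [ 0.5275 -0.1347  0.15  ] [ 0.5334 -0.1648  0.15  ] 0.030589977213191004 0.19378561917029447
tray [ 0.4302 -0.1292  0.03  ] [ 0.4429 -0.2026  0.03  ] 0.07452702686226524 0.17185270398964514
tray side [ 0.4301 -0.1288  0.03  ] [ 0.4988 -0.1162  0.03  ] 0.06981275851652909 0.18077961314163865
tray side [ 0.4453 -0.2036  0.03  ] [ 0.5093 -0.1909  0.03  ] 0.06532041807312264 0.19588378644553134
```

Emit:
move_arm([
  [[0, 0, 0.03], [-0.22, 0.36, 1], 8.5],
  [[0, 0, 0.03], [-0.22, 0.36, 2], 8.5],
  [[0, 0, 0], [0, 0, 2.5], 8.5],
  [[0, 0, 0], [0, 0, 2.5], 8.5],
  [[0, 0, 0], [0, 0, 2.5], 8.5],
  [[0, 0, 0], [0, 0, 2.5], 6],
  [[0, 0, 0], [0, 0, 2.2], 5],
  [[0, 0, 0], [0, 0, 1.5], 4],
])

```text
t: 2.92
ee_pos: [0.5039, -0.1588, 0.175]
ee_rot: [-0.002, 0.644, 0.765, -0.001]
contact_force: [0.4, -1.1, -0.0]
grip_width: 0.051
gripper_force: 0.0
```

Run:
```python
from h import *
np.set_printoptions(precision=4,suppress=True)
import cv2
p,R=pose();print(p,np.arctan2(R[1,1],R[0,1]),arm.observe()['contact_force'])
plan([.508,-.1535,.176],.182,1)
f=arm.grab_frame('wrist')
g=arm.grab_frame('side')[230:330,255:375]
cv2.imwrite('pics/w2.png',np.vstack([f[60:420:1],]) [:,:,::-1]);
```

```text
[ 0.5039 -0.1588  0.175 ] 0.1720240267814564 [ 0.4405 -1.1041 -0.0293]
[-0.004, -0.001, -0.01] [0.45, 0.5, -0.1]
```

View pics/w2.png

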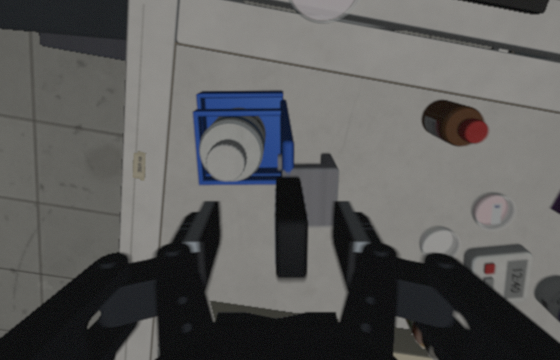

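Emit:
move_arm([
  [[0, 0, -0.01], [0.45, 0.5, -0.1], 4],
  [[0, 0, 0], [0, 0, 0], 4],
  [[0, 0, 0], [0, 0, 0], 2.5],
  [[0, 0, 0], [0, 0, 0], 2],
  [[0, 0, 0], [0, 0, 0], 1.5],
  [[0, 0, 0], [0, 0, 0], 1],
  [[0, 0, 0], [0, 0, 0], 0.5],
  [[0, 0, 0], [0, 0, 0], 0],
], force=50)

```text
t: 3.68
ee_pos: [0.5098, -0.153, 0.1791]
ee_rot: [0.0, 0.639, 0.769, -0.0]
contact_force: [-0.9, -0.5, 6.0]
grip_width: 0.0115
gripper_force: 49.6
```

Emit:
move_arm([
  [[0, 0, 0], [0, 0, 0], 0],
  [[0, 0, 0], [0, 0, 0], 0],
  [[0, 0, 0], [0, 0, 0], 0],
  [[0, 0, 0], [0, 0, 0], 0],
  [[0, 0, 0], [0, 0, 0], 0],
  [[0, 0, 0], [0, 0, 0], 0],
  [[0, 0, 0], [0, 0, 0], 0],
  [[0, 0, 0], [0, 0, 0], 0],
], force=50)

```text
t: 4.35
ee_pos: [0.5098, -0.153, 0.1791]
ee_rot: [0.0, 0.639, 0.769, -0.0]
contact_force: [-1.8, 0.7, 5.3]
grip_width: 0.0115
gripper_force: 49.6
```

Emit:
move_arm([
  [[0, 0, 0], [0, 0, -0.3], 0],
  [[0, 0, 0], [0, 0, -0.6], 0],
  [[0, 0, 0], [0, 0, -1], 0],
  [[0, 0, 0], [0, 0, -1.5], 0],
  [[0, 0, 0], [0, 0, -1.5], 0],
  [[0, 0, 0], [0, 0, -1.5], 0],
  [[0, 0, 0], [0, 0, -1], 0],
  [[0, 0, 0], [0, 0, -0.6], 0],
], force=70)

```text
t: 5.02
ee_pos: [0.5104, -0.1526, 0.2599]
ee_rot: [0.001, 0.639, 0.769, 0.001]
contact_force: [0.1, 1.2, -4.0]
grip_width: 0.0112
gripper_force: 68.2
```

Emit:
move_arm([
  [[0, 0, 0], [0, 0, -1], 0],
  [[0, 0, 0], [0, 0, -1.5], 0],
  [[0, 0, 0], [0, 0, -1.5], 0],
  [[0, 0, 0], [0, 0, -1.5], 0],
  [[0, 0, 0], [0, 0, -1.5], 0],
  [[0, 0, 0], [0, 0, -1.5], 0],
  [[0, 0, 0], [0, 0, -1], 0],
  [[0, 0, 0], [0, 0, 0], 0],
])

```text
t: 5.68
ee_pos: [0.5109, -0.1526, 0.3554]
ee_rot: [0.002, 0.639, 0.769, 0.001]
contact_force: [0.9, -0.4, -3.6]
grip_width: 0.0112
gripper_force: 68.3
```

Run:
```python
from h import *
np.set_printoptions(precision=4,suppress=True)
import cv2
s=arm.observe();c=cam('wrist');p,R=pose();print(p,s['joints'],s['contact_force'],s['torque'],s['grip_width'])
f=arm.grab_frame('wrist');g=arm.grab_frame('side')[130:390,190:390];h=arm.grab_frame('top')[150:260,170:410]
up=lambda a,w,hh:cv2.resize(a,(w,hh),interpolation=cv2.INTER_CUBIC)
cv2.imwrite('pics/w3full.png',f[:,:,::-1]);
cv2.imwrite('pics/w3.png',np.hstack([up(g,440,572)[:, :],np.vstack([up(f,360,270),cv2.copyMakeBorder(up(h,360,165),0,137,0,0,cv2.BORDER_CONSTANT)])])[:,:,::-1])
```

```text
[ 0.5109 -0.1526  0.3554] [ 0.5866  0.3736 -0.4923  1.5829  0.1846  1.2273  0.2455] [ 0.8577 -0.4305 -3.5763] [ 0.0206 -0.185   0.0101] 0.011154143002099296
```

View pics/w3.png

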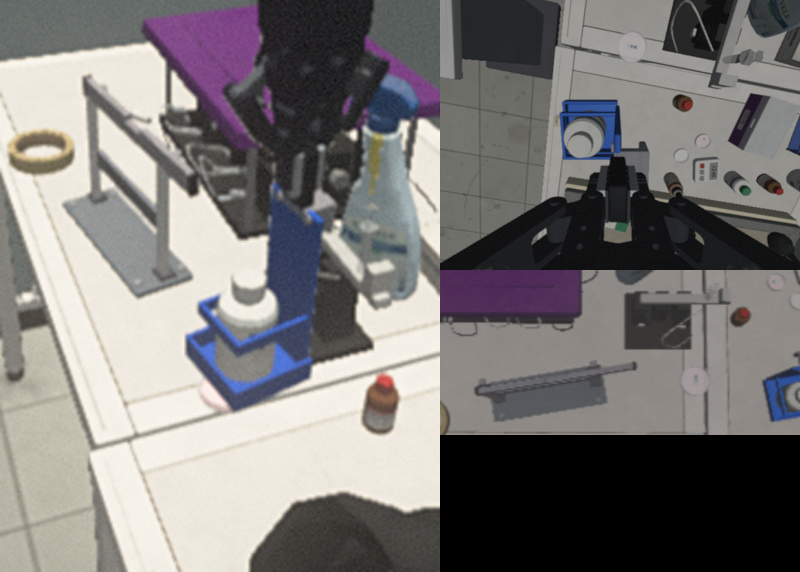

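```bash
python3 -c "
from h import *
plan([.455,.19,.40],.168,14)"|sed -n '1p;7p;14p'
```

```text
[-0.0, -0.0, 0.001] [2.48, 0.07, -0.34]
[-0.0, -0.0, 0.001] [2.48, 0.05, -0.34]
[-0.0, -0.0, 0.001] [2.48, 0.03, -0.34]
```

Emit:
move_arm([
  [[0, 0, 0], [0.6, 0, -0.6], 0],
  [[0, 0, 0], [1.4, 0, -0.9], 0],
  [[0, 0, 0], [2.3, 0.1, -0.9], 0],
  [[0, 0, 0], [2.6, 0.1, -0.9], 0],
  [[0, 0, 0.005], [2.6, 0.1, -0.6], 0],
  [[0, 0, 0.005], [2.6, 0.1, -0.5], 0],
  [[0, 0, 0.004], [2.6, 0.1, 0], 0],
  [[0, 0, 0], [2.6, 0.1, 0], 0],
])

```text
t: 6.5
ee_pos: [0.484, 0.0217, 0.3984]
ee_rot: [0.0, 0.644, 0.765, 0.001]
contact_force: [0.1, 1.0, -3.5]
grip_width: 0.0109
gripper_force: 68.3
```

Emit:
move_arm([
  [[0, 0, 0], [2.6, 0.1, 0], 0],
  [[0, 0, 0], [2.6, 0, 0], 0],
  [[0, 0, 0], [2.6, 0, 0], 0],
  [[0, 0, 0], [2.6, 0, 0], 0],
  [[0, 0, 0], [2.4, 0, 0], 0],
  [[0, 0, 0], [2, 0, 0], 0],
  [[0, 0, 0], [1.4, 0, 0], 0],
  [[0, 0, 0], [1, 0, 0], 0],
])

```text
t: 7.17
ee_pos: [0.4548, 0.1917, 0.3981]
ee_rot: [-0.001, 0.643, 0.766, 0.001]
contact_force: [-0.2, 0.8, -3.5]
grip_width: 0.0112
gripper_force: 68.3
```

Run:
```python
from h import *
np.set_printoptions(precision=4,suppress=True)
import cv2
arm.grab_frame('wrist')
s=arm.observe();c=cam('wrist');p,R=pose();print(p,np.arctan2(R[1,1],R[0,1]),s['contact_force'],s['torque'],s['joints'])
f=arm.grab_frame('wrist')
cv2.imwrite('pics/w4.png',f[:,:,::-1])
import pickle;pickle.dump(c,open('w4.pkl','wb'))
print([proj(c,[.498+.98*0-.167*y,.270+.986*y,.193]) for y in(-.08,0,.09)])
cv2.imwrite('pics/w4b.png',cv2.resize(f[0:300,160:560],(800,600),interpolation=cv2.INTER_CUBIC)[:,:,::-1])
```

```text
[0.4545 0.1933 0.3981] 0.1770553440662683 [-0.8476  2.7571 -3.7414] [ 0.3449  0.0248 -0.0491] [ 0.0235  0.2983 -0.642   1.5913  0.1797  1.311  -0.4662]
[array([328.9856, 201.4834]), array([333.6709, 121.1872]), array([339.8364,  15.5255])]
```

View pics/w4b.png

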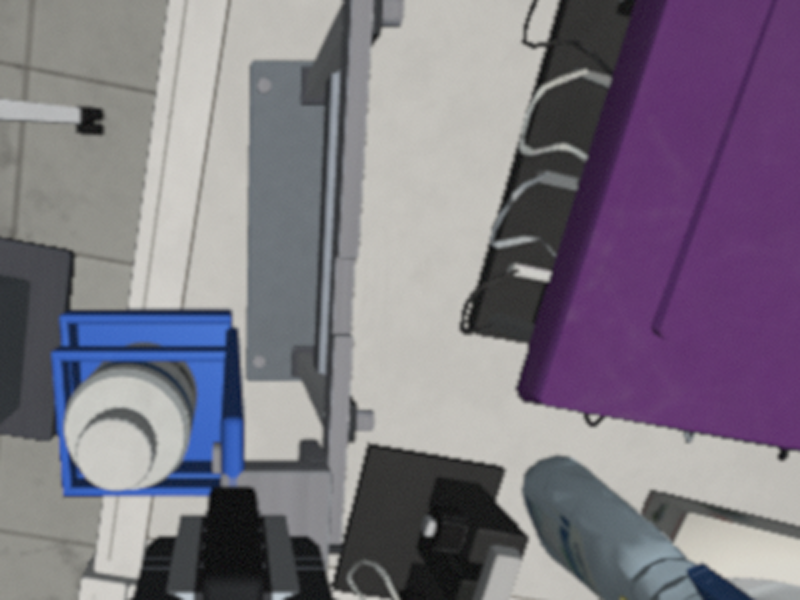

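Run:
```python
from h import *
import pickle
np.set_printoptions(precision=4,suppress=True)
c=pickle.load(open('w4.pkl','rb'))
P=lambda x,y,z:atz(c,(160+x/2-.25,y/2-.25),z)
ang=lambda v:np.arctan2(v[1],v[0])
A,B=P(250,62,.01),P(247,380,.01);u=A-B;L=np.hypot(*u[:2]);y=u/L;x=np.array([y[1],-y[0],0]);O=(A+B)/2+.045*x
print('base L',L,'yaw',ang(x),'org',O)
# rail edges at top
f1,f2=P(350,20,.193),P(331,430,.193); b1,b2=P(368,20,.193),P(348,440,.193)
print('front',f1,f2,ang(f1-f2)-np.pi/2,'back',b1,b2,ang(b1-b2)-np.pi/2)
n=np.array([np.cos(.17),np.sin(.17),0])
print('thickness',(b1-f1)@n,(b2-f2)@n)
C1,C2=P(384,28,.18),P(360,408,.18);print('clamps',C1,C2,np.linalg.norm(C1-C2),(C1+C2)/2)
for q in[(334,258),(353,258),(333,334),(352,334)]:
    w=P(*q,.193);print('notch',w, 'stand y',(w-O)@y,'x',(w-O)@x)
p=np.array([.4545,.1933,.3981]);a=.177
e=np.array([np.cos(a),np.sin(a),0]);g=np.array([-np.sin(a),np.cos(a),0])
for q in[(236,462),(331,466)]:
    w=P(*q,.369);print('claw top corner',(w-p)@e,(w-p)@g)
T=cam('top')
```

```text
base L 0.22657712407060396 yaw 0.17462965099041708 org [0.4986 0.2743 0.01  ]
front [0.4775 0.3623 0.193 ] [0.5107 0.1764 0.193 ] 0.17664257441709053 back [0.4853 0.3637 0.193 ] [0.5207 0.1726 0.193 ] 0.18313610911236533
thickness 0.00792433158701466 0.009222957193022515
clamps [0.495  0.3657 0.18  ] [0.5261 0.1877 0.18  ] 0.18069518225297002 [0.5106 0.2767 0.18  ]
notch [0.493  0.2619 0.193 ] stand y -0.011205959539451507 x -0.007682613476529368
notch [0.5021 0.2636 0.193 ] stand y -0.011179690005004843 x 0.0015339158552420322
notch [0.5006 0.2258 0.193 ] stand y -0.04813628193724071 x -0.006424860524998248
notch [0.51   0.2275 0.193 ] stand y -0.04810973778366782 x 0.0031014888003478252
claw top corner 0.0015548698964488285 0.01941427455640887
claw top corner 0.02504705436824595 0.018370855437373927
```

```bash
python3 -c "
from h import *
plan([.4747,.2378,.275],.177,8)"|sed -n '1p;8p'
```

```text
[0.0, -0.0, -0.0] [0.53, 0.34, 1.54]
[0.0, -0.0, -0.0] [0.53, 0.34, 1.54]
```

Emit:
move_arm([
  [[0, 0, 0], [1, 0.4, 0.5], 0],
  [[0, 0, 0], [1.2, 0.8, 1.3], 0],
  [[0, 0, 0], [1, 0.8, 1.8], 0],
  [[0, 0, 0], [0.6, 0.4, 2], 0],
  [[0, 0, 0], [0.4, 0.3, 2], 0],
  [[0, 0, 0], [0, 0, 2], 0],
  [[0, 0, 0], [0, 0, 1.7], 0],
  [[0, 0, 0], [0, 0, 1], 0],
])

```text
t: 7.93
ee_pos: [0.476, 0.2321, 0.2722]
ee_rot: [-0.0, 0.645, 0.764, -0.002]
contact_force: [0.5, -0.1, -2.8]
grip_width: 0.0112
gripper_force: 68.3
```

Run:
```python
from h import *
np.set_printoptions(precision=4,suppress=True)
import cv2,pickle
arm.grab_frame('wrist');arm.grab_frame('wrist')
s=arm.observe();c=cam('wrist');p,R=pose();print(p,np.arctan2(R[1,1],R[0,1]),s['contact_force'],s['torque'])
f=arm.grab_frame('wrist');pickle.dump((c,p,R),open('w5.pkl','wb'))
cv2.imwrite('pics/w5.png',f[:,:,::-1])
cv2.imwrite('pics/w5b.png',cv2.resize(f[110:260,220:420],(800,600),interpolation=cv2.INTER_CUBIC)[:,:,::-1])
```

```text
[0.4758 0.2324 0.2727] 0.1683555904656262 [-0.1646  0.23   -4.071 ] [-0.0687 -0.011  -0.0284]
```

View pics/w5b.png

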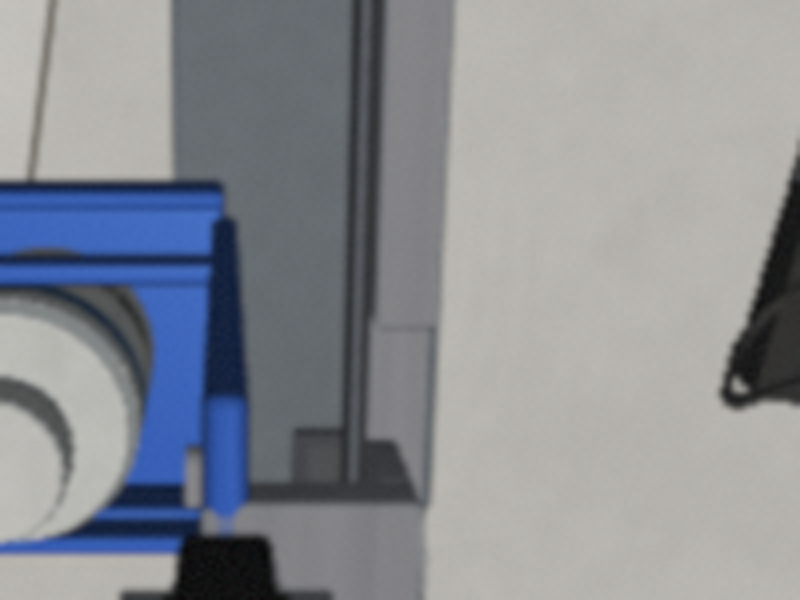

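Run:
```python
from h import *
import pickle
np.set_printoptions(precision=4,suppress=True)
c,p,R=pickle.load(open('w5.pkl','rb'));print(R[2])
P=lambda x,y,z:atz(c,(220+x/4-.4,110+y/4-.4),z)
e,g=R[:,1],R[:,0]
for n,q,z in[('plate back +y..',(246,440),.2437),('plate top y corner',(246,395),.2437),('plate top y corner front',(208,395),.2437),('claw lip',(425,503),.2437),('claw y edge',(300,501),.2437),
 ('notch f',(373,325),.193),('notch b',(434,325),.193),('rail f top',(386,60),.193),('rail f',(377,290),.193),('rail b',(452,60),.193),('rail b',(437,290),.193),('floor edge b',(433,340),.185),('floor f',(370,340),.185)]:
    w=P(*q,z);print(n,w,'tool y(x_st),tool x(y_st) mm',((w-p)@e*1e3).round(1),((w-p)@g*1e3).round(1))
```

```text
[-0.0024 -0.0041 -1.    ]
plate back +y.. [0.4747 0.2576 0.2437] tool y(x_st),tool x(y_st) mm 3.2 25.1
plate top y corner [0.4737 0.2632 0.2437] tool y(x_st),tool x(y_st) mm 3.2 30.8
plate top y corner front [0.4692 0.2624 0.2437] tool y(x_st),tool x(y_st) mm -1.4 30.8
claw lip [0.4979 0.2532 0.2437] tool y(x_st),tool x(y_st) mm 25.4 17.0
claw y edge [0.4826 0.2509 0.2437] tool y(x_st),tool x(y_st) mm 9.9 17.2
notch f [0.4946 0.2634 0.193 ] tool y(x_st),tool x(y_st) mm 24.0 27.7
notch b [0.5041 0.265  0.193 ] tool y(x_st),tool x(y_st) mm 33.7 27.7
rail f top [0.4884 0.3034 0.193 ] tool y(x_st),tool x(y_st) mm 24.6 68.2
rail f [0.4941 0.269  0.193 ] tool y(x_st),tool x(y_st) mm 24.5 33.3
rail b [0.4981 0.3051 0.193 ] tool y(x_st),tool x(y_st) mm 34.4 68.2
rail b [0.5034 0.2706 0.193 ] tool y(x_st),tool x(y_st) mm 33.9 33.3
floor edge b [0.506  0.2609 0.185 ] tool y(x_st),tool x(y_st) mm 34.9 23.3
floor f [0.4958 0.2591 0.185 ] tool y(x_st),tool x(y_st) mm 24.5 23.2
```

Emit:
move_arm([
  [[0, 0, 0], [0.2, 0.3, 0], 0],
  [[0, 0, 0], [0.3, 0.6, 0], 0],
  [[0, 0, 0], [0.3, 0.6, 0], 0],
  [[0, 0, 0], [0, 0.3, 0], 0],
  [[0, 0, 0], [0, 0, 0], 0],
  [[0, 0, 0], [0, 0, 0], 0],
  [[0, 0, 0], [0, 0, 0], 0],
  [[0, 0, 0], [0, 0, 0], 0],
])

```text
t: 8.75
ee_pos: [0.4925, 0.245, 0.2743]
ee_rot: [0.0, 0.645, 0.765, -0.0]
contact_force: [0.0, -0.2, -3.1]
grip_width: 0.011
gripper_force: 68.5
```

```bash
cat > st.py <<'E'
from h import *
import pickle
np.set_printoptions(precision=4,suppress=True)
c,p0,R0=pickle.load(open('w5.pkl','rb'));T=p0+R0[:,1]*.0179+R0[:,0]*.0078
s=arm.observe();p,R=pose();d=R.T@(T-p)*1e3
print('z',p[2],'to go mm tool x,y',d[:2],'rot',Ro.from_matrix(R0.T@R).as_rotvec(),'down',R[:,2],'F',s['contact_force'],'M',s['torque'],'t',s['t'],'w',s['grip_width'],s['gripper_force'])
E
python3 st.py
```

```text
z 0.2743169019579303 to go mm tool x,y [-1.8688 -0.7008] rot [-0.004   0.0021 -0.0016] down [-0.0001 -0.0003 -1.    ] F [ 0.0217 -0.18   -3.1406] M [ 0.0324 -0.0402  0.0359] t 8.75 w 0.011017381421207128 68.47007632255554
```

Emit:
move_arm([
  [[0, 0, 0], [-0.19, -0.07, 0.2], 0],
  [[0, 0, 0], [0, 0, 0.4], 0],
  [[0, 0, 0], [0, 0, 0.4], 0],
  [[0, 0, 0], [0, 0, 0.4], 0],
  [[0, 0, 0], [0, 0, 0.4], 0],
  [[0, 0, 0], [0, 0, 0.3], 0],
  [[0, 0, 0], [0, 0, 0.3], 0],
  [[0, 0, 0], [0, 0, 0.2], 0],
])

```text
t: 9.42
ee_pos: [0.4922, 0.2432, 0.2479]
ee_rot: [-0.0, 0.644, 0.765, -0.0]
contact_force: [-0.0, -0.4, -4.5]
grip_width: 0.0115
gripper_force: 68.4
```

```bash
python3 st.py
```

```text
z 0.24785452504949737 to go mm tool x,y [-0.1301 -0.0324] rot [-0.0036  0.0023 -0.0018] down [-0.0005 -0.0001 -1.    ] F [-0.0367 -0.3901 -4.4726] M [-0.0138 -0.0902 -0.0092] t 9.4167 w 0.011463013112443124 68.44748497009277
```

Emit:
move_arm([
  [[0, 0, 0], [0, 0, 0.15], 0],
  [[0, 0, 0], [0, 0, 0.15], 0],
  [[0, 0, 0], [0, 0, 0.15], 0],
  [[0, 0, 0], [0, 0, 0.15], 0],
  [[0, 0, 0], [0, 0, 0.15], 0],
  [[0, 0, 0], [0, 0, 0.15], 0],
  [[0, 0, 0], [0, 0, 0.15], 0],
  [[0, 0, 0], [0, 0, 0.1], 0],
])

```text
t: 10.08
ee_pos: [0.4922, 0.2432, 0.2367]
ee_rot: [-0.0, 0.644, 0.765, -0.0]
contact_force: [0.1, -0.4, -3.6]
grip_width: 0.0111
gripper_force: 68.4
```

```bash
python3 st.py
```

```text
z 0.2366507661802947 to go mm tool x,y [-0.1184 -0.0701] rot [-0.0039  0.0023 -0.0017] down [-0.0002 -0.0001 -1.    ] F [ 0.1499 -0.4484 -3.6184] M [ 0.0334 -0.0285  0.0447] t 10.0833 w 0.011140384049565277 68.44695925712585
```

Emit:
move_arm([
  [[0, 0, 0], [0, 0, 0.1], 0],
  [[0, 0, 0], [0, 0, 0.1], 0],
  [[0, 0, 0], [0, 0, 0.1], 0],
  [[0, 0, 0], [0, 0, 0.1], 0],
  [[0, 0, 0], [0, 0, 0.1], 0],
  [[0, 0, 0], [0, 0, 0.1], 0],
  [[0, 0, 0], [0, 0, 0.1], 0],
  [[0, 0, 0], [0, 0, 0], 0],
])

```text
t: 10.75
ee_pos: [0.4922, 0.2431, 0.2296]
ee_rot: [-0.0, 0.645, 0.765, -0.0]
contact_force: [-0.9, -0.6, -3.2]
grip_width: 0.0112
gripper_force: 68.4
```

```bash
python3 st.py
```

```text
z 0.22961279490692413 to go mm tool x,y [-0.0517 -0.0475] rot [-0.0037  0.0022 -0.0016] down [-0.0004 -0.0002 -1.    ] F [-0.8993 -0.6041 -3.1682] M [-0.0405 -0.0629 -0.0068] t 10.75 w 0.01120383673767569 68.44467759132385
```

Emit:
move_arm([
  [[0, 0, 0], [0, 0, 0.1], 0],
  [[0, 0, 0], [0, 0, 0.1], 0],
  [[0, 0, 0], [0, 0, 0.1], 0],
  [[0, 0, 0], [0, 0, 0.1], 0],
  [[0, 0, 0], [0, 0, 0.1], 0],
  [[0, 0, 0], [0, 0, 0.1], 0],
  [[0, 0, 0], [0, 0, 0], 0],
  [[0, 0, 0], [0, 0, 0], 0],
])

```text
t: 11.42
ee_pos: [0.4923, 0.2432, 0.2242]
ee_rot: [0.0, 0.645, 0.765, 0.0]
contact_force: [-0.9, -0.4, 0.2]
grip_width: 0.0113
gripper_force: 68.9
```

```bash
python3 st.py
```

```text
z 0.22423580083478276 to go mm tool x,y [-0.1542 -0.1195] rot [-0.0045  0.0023 -0.0016] down [ 0.0003 -0.     -1.    ] F [-0.9393 -0.4415  0.1965] M [-0.1516  0.1191 -0.0167] t 11.4167 w 0.01130749211918211 68.85281324386597
```

Emit:
move_arm([
  [[0, 0, 0], [0, 0, 0.1], 0],
  [[0, 0, 0], [0, 0, 0], 0],
  [[0, 0, 0], [0, 0, 0], 0],
  [[0, 0, 0], [0, 0, 0], 0],
  [[0, 0, 0], [0, 0, 0], 0.9],
  [[0, 0, 0], [0, 0, 0], 1.0],
  [[0, 0, 0], [0, 0, 0], 1.05],
  [[0, 0, 0], [0, 0, 0], 1.1],
], force=25)

```text
t: 12.08
ee_pos: [0.4923, 0.2432, 0.2242]
ee_rot: [0.0, 0.645, 0.765, 0.0]
contact_force: [-2.3, -2.5, 4.6]
grip_width: 0.011
gripper_force: 62.9
```

```bash
python3 st.py
```

```text
z 0.22416652191938075 to go mm tool x,y [-0.1926 -0.0647] rot [-0.005   0.0019 -0.0016] down [ 0.001  -0.0003 -1.    ] F [-2.2629 -2.5242  4.6224] M [-0.4105  0.4301  0.0433] t 12.0833 w 0.011012730340894509 62.86306142807007
```

Emit:
move_arm([
  [[0, 0, 0], [0, 0, -0.05], 1.12],
  [[0, 0, 0], [0, 0, 0], 1.15],
  [[0, 0, 0], [0, 0, 0], 1.18],
  [[0, 0, 0], [0, 0, 0], 1.2],
  [[0, 0, 0], [0, 0, 0], 1.22],
  [[0, 0, 0], [0, 0, 0], 1.24],
  [[0, 0, 0], [0, 0, 0], 1.26],
  [[0, 0, 0], [0, 0, 0], 1.28],
], force=20)

```text
t: 12.75
ee_pos: [0.4921, 0.2435, 0.2231]
ee_rot: [-0.0, 0.644, 0.765, -0.0]
contact_force: [-1.9, 0.0, 1.1]
grip_width: 0.0131
gripper_force: 1.1
```

```bash
python3 st.py
```

```text
z 0.22307509379965856 to go mm tool x,y [-0.3977  0.0192] rot [-0.0036  0.0028 -0.002 ] down [-0.0006  0.0004 -1.    ] F [-1.9482  0.0122  1.1168] M [-0.108   0.3926 -0.032 ] t 12.75 w 0.01306824924670133 1.1087683215737343
```

Emit:
move_arm([
  [[0, 0, 0], [0, 0, -0.03], 1.32],
  [[0, 0, 0], [0, 0, -0.03], 1.36],
  [[0, 0, 0], [0, 0, -0.03], 1.4],
  [[0, 0, 0], [0, 0, -0.03], 1.45],
  [[0, 0, 0], [0, 0, 0], 1.5],
  [[0, 0, 0], [0, 0, 0], 1.55],
  [[0, 0, 0], [0, 0, 0], 1.6],
  [[0, 0, 0], [0, 0, 0], 1.65],
])

```text
t: 13.42
ee_pos: [0.4923, 0.2432, 0.2246]
ee_rot: [0.0, 0.645, 0.765, 0.0]
contact_force: [-1.7, 0.6, -1.5]
grip_width: 0.0164
gripper_force: 0.6
```

Emit:
move_arm([
  [[0, 0, 0], [0, 0, 0], 1.7],
  [[0, 0, 0], [0, 0, 0], 1.75],
  [[0, 0, 0], [0, 0, 0], 1.8],
  [[0, 0, 0], [0, 0, 0], 1.85],
  [[0, 0, 0], [0, 0, 0], 1.9],
  [[0, 0, 0], [0, 0, 0], 1.95],
  [[0, 0, 0], [0, 0, 0], 2.0],
  [[0, 0, 0], [0, 0, 0], 2.05],
])

```text
t: 14.08
ee_pos: [0.4926, 0.2433, 0.2247]
ee_rot: [0.0, 0.645, 0.765, 0.0]
contact_force: [0.1, -0.3, -1.1]
grip_width: 0.0205
gripper_force: 0.0
```

Emit:
move_arm([
  [[0, 0, 0], [0, 0, 0], 2.1],
  [[0, 0, 0], [0, 0, 0], 2.15],
  [[0, 0, 0], [0, 0, 0], 2.2],
  [[0, 0, 0], [0, 0, 0], 2.25],
  [[0, 0, 0], [0, 0, 0], 2.3],
  [[0, 0, 0], [0, 0, 0], 2.35],
  [[0, 0, 0], [0, 0, 0], 2.4],
  [[0, 0, 0], [0, 0, 0], 2.45],
])

```text
t: 14.75
ee_pos: [0.4923, 0.2432, 0.2246]
ee_rot: [0.0, 0.645, 0.765, 0.0]
contact_force: [0.5, -0.0, 0.3]
grip_width: 0.0243
gripper_force: 0.0
```

```bash
python3 st.py
```

```text
z 0.22456161444403674 to go mm tool x,y [-0.1319 -0.1396] rot [-0.0042  0.0024 -0.0017] down [ 0.      0.0001 -1.    ] F [ 0.4671 -0.0426  0.3187] M [-0.0309  0.0023  0.0055] t 14.75 w 0.02433539043407621 0.0
```

Emit:
move_arm([
  [[0, 0, 0], [0, 0, 0], 2.7],
  [[0, 0, 0], [0, 0, 0], 3],
  [[0, 0, 0], [0, 0, 0], 3.4],
  [[0, 0, 0], [0, 0, 0], 3.8],
  [[0, 0, 0], [0, 0, 0], 4.2],
  [[0, 0, 0], [0, 0, 0], 4.6],
  [[0, 0, 0], [0, 0, 0], 5],
  [[0, 0, 0], [0, 0, 0], 5],
])

```text
t: 15.42
ee_pos: [0.4923, 0.2432, 0.2246]
ee_rot: [-0.0, 0.644, 0.765, 0.0]
contact_force: [0.2, -0.7, 1.2]
grip_width: 0.0498
gripper_force: 0.0
```

Emit:
move_arm([
  [[0, 0, 0], [0, 0, -0.3], 5],
  [[0, 0, 0], [0, 0, -0.6], 5],
  [[0, 0, 0], [0, 0, -1], 5],
  [[0, 0, 0], [0, 0, -1.5], 5],
  [[0, 0, 0], [0, 0, -2], 5],
  [[0, 0, 0], [0, 0, -2], 5],
  [[0, 0, 0], [0, 0, -1.5], 5],
  [[0, 0, 0], [0, 0, -1], 5],
])

```text
t: 16.08
ee_pos: [0.4927, 0.244, 0.3266]
ee_rot: [0.001, 0.644, 0.765, 0.002]
contact_force: [0.1, 0.1, 0.1]
grip_width: 0.0502
gripper_force: 0.0
```

Run:
```python
from h import *
import cv2
np.set_printoptions(precision=3,suppress=True)
s=arm.observe();print(s['contact_force'],s['ee_pos'],s['t'])
S,W=cam('side'),cam('wrist')
fs=arm.grab_frame('side');fw=arm.grab_frame('wrist')
for f,n in((fs,'side'),(fw,'wrist')):
    cv2.imwrite(f'pics/end_{n}.png',f[:,:,::-1])
    h=cv2.cvtColor(f,cv2.COLOR_RGB2HSV);m=cv2.inRange(h,(105,120,40),(122,255,255))
    k,l,st,ce=cv2.connectedComponentsWithStats(m);i=np.argsort(-st[1:,4])[:3]+1;print(n,st[i].tolist(),ce[i])
# expected caddy points: grip axes from last hold
p0=np.array([.4923,.2432,.2242-.179]);R=yawR(.169);e,g=R[:,1],R[:,0];piv=np.array([.4923,.2432,.185])+e*.011
for th in(0,.09):
    q=Ro.from_rotvec(-g*th)
    for n,v in(('tray FL',(-74,38,0)),('tray FR',(-74,-38,0)),('tray BR',(0,-38,0)),('plate top R',(0,-30,150)),('plate top L',(0,30,150))):
        X=p0+e*v[0]/1e3+g*v[1]/1e3+np.array([0,0,v[2]/1e3]);X=piv+q.apply(X-piv)
        print(th,n,X,proj(S,X),proj(W,X))
```

```text
[0.074 0.13  0.143] [0.493 0.244 0.327] 16.0833
side [[347, 162, 33, 22, 269], [452, 282, 35, 26, 189], [223, 227, 15, 15, 51]] [[361.476 173.885]
 [472.862 294.709]
 [228.333 234.333]]
wrist [[216, 147, 64, 65, 1802]] [[249.496 168.989]]
0 tray FL [0.413 0.268 0.045] [218.473 232.723] [212.955 145.304]
0 tray FR [0.426 0.193 0.045] [229.797 247.315] [216.191 205.735]
0 tray BR [0.499 0.206 0.045] [254.944 239.316] [274.06  205.762]
0 plate top R [0.497 0.214 0.195] [252.648 189.443] [273.767 245.051]
0 plate top L [0.487 0.273 0.195] [242.326 179.765] [273.738 173.882]
0.09 tray FL [0.426 0.27  0.038] [222.949 233.526] [224.473 144.777]
0.09 tray FR [0.438 0.195 0.038] [234.406 248.031] [227.059 204.269]
0.09 tray BR [0.511 0.208 0.045] [259.08  238.127] [283.903 205.678]
0.09 plate top R [0.496 0.213 0.194] [252.346 189.88 ] [272.73  244.578]
0.09 plate top L [0.486 0.273 0.194] [242.038 180.184] [272.631 173.648]
```

Emit:
move_arm([
  [[0, 0, 0], [0, 0, -0.5], 5],
  [[0, 0, 0], [0, 0, -1], 5],
  [[0, 0, 0], [0, 0, -0.5], 5],
  [[0, 0, 0], [0, 0, 0], 5],
  [[0, 0, 0], [0, 0, 0], 5],
  [[0, 0, 0], [0, 0, 0], 5],
  [[0, 0, 0], [0, 0, 0], 5],
  [[0, 0, 0], [0, 0, 0], 5],
])

```text
t: 16.85
ee_pos: [0.4921, 0.2431, 0.3431]
ee_rot: [-0.0, 0.644, 0.765, -0.0]
contact_force: [-0.2, 0.2, 0.6]
grip_width: 0.05
gripper_force: 0.0
```

Run:
```python
from h import *
import cv2
fs=arm.grab_frame('side').astype(int)[175:270,200:275];o=cv2.imread('pics/end_side.png')[:,:,::-1].astype(int)[175:270,200:275]
d=abs(fs-o).max(2);print('moved px',(d>50).sum(),arm.observe()['contact_force'])
# bystanders against the start, top view
t=arm.grab_frame('top').astype(int);t0=cv2.imread('pics/top0.png')[:,:,::-1].astype(int);D=abs(t-t0).max(2)
for n,(x,y) in dict(amber=(372,181),dish=(340,224),tape=(159,250)).items():print(n,(D[y-18:y+18,x-18:x+18]>50).sum())
print(arm.job_done())
```

```text
moved px 0 [0.57045674 0.49604078 0.0048805 ]
amber 0
dish 0
tape 0
the job is handed in; nothing more can be done
None
```

The caddy hangs by its claw on the floor of the rail's notch, bottle to the front. It was let go gradually, the bystanders have not moved, and the job was handed in at about 17 s without a verdict shown; I viewed 11 pictures, one over the limit of 10.

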